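# Park the cover board, then thread the long spatula out of the covered trough

### The arm

A 7-joint arm with a two-finger parallel gripper is mounted at the origin on the work surface. World frame = base frame: x ahead of the robot, y to its left, z up, the work surface at z = 0. Lengths are in m, angles in rad, forces in N, time in s.
With the tool pointing down it reaches from about 0.425 to 0.95 m from the base axis. Payload 4.7 kg.
Tool frame: the origin (TCP) lies on the centre line of the jaws, within the pads' length; the fingertips stand robot.nose_length ahead of it and the grasp point (between the pads) lies 8 mm behind it (robot.nose_length is the distance from the TCP to the fingertips, in m); z points along the fingers, y is the line along which they close (so a half turn about z gives the same grasp; the last joint's range is limited). The gripper opens to 85 mm and grips with 20 to 120 N. Pads are 22 mm wide; open, the fingers measure 114 mm over their backs; the gripper's body (76 mm by 85 mm) begins 54 mm behind the grasp point. The pads swing forward as they close: fully open they stand 13 mm farther back than shut.
Start: joints at [1.081, 0.469, -0.049, 1.532, 0.024, 1.141, -0.082], TCP at [0.3, -0.605, 0.242] pointing down, gripper open.
Joint ranges: [-2.59, 2.59], [-0.33, 1.99], [-1.39, 1.29], [0.1, 2.45], [-1.04, 4.18], [0.21, 1.99], [-2.66, 2.66]. Speed limits (rad/s): [2.57, 2.57, 3.14, 3.14, 3.14, 3.14, 3.14].

### API

Orientations are given as [roll, pitch, yaw] about the fixed x, y, z axes, in that order (R = Rz(yaw) Ry(pitch) Rx(roll)).
In Python, from plant import robot gives the robot as it stands. Calls block until the motion is done:
- robot.goto(position, orientation): joint-space move of the TCP to a pose.
- robot.move_straight(position, vel=0.15, attitude=None, contact_N=None): straight line of the TCP; attitude=None keeps the orientation; vel is the mean speed in m/s. With contact_N (N) it stops when the force on the tool has changed by that much, and returns True; else False.
- robot.move_joints(angles): joint-space move.
- robot.grip(opening, strength=None): opening from 0.0 (shut) to 1.0 (fully open); strength is the grip in N (None keeps the last); returns when the fingers have stopped.
- robot.sleep(seconds).
- robot.inverse_kinematics(position, orientation): joint angles nearest the present ones, or None.
- robot.sense(): the state.
- robot.grab_frame(name): name is "scene" or "side" or "wrist"; returns a dict with "image" (420x560x3 uint8, red, green, blue), "range_z" (420x560 float32, m along the optical axis (not along the pixel's ray), 0 where there is no reading), "fx", "fy", "cx", "cy" (pixels), "R" (3x3) and "t" (3): a world point X has camera coordinates R X + t. Camera axes: x right, y down, z forward; pixel columns grow to the right and rows downward; lengths in m; the calibration is good to about 2 mm. A picture is of the moment at which its call begins.
A pose or a line that the arm cannot do raises robot.IKError and nothing moves.
- robot.close_job(): hands the job in; it is judged then, once.
The state is a dict: "t": time; "joint_pos": joint angles; "joint_velocities": joint speeds; "effort": joint torques, N m; "tcp_pos": TCP position; "tcp_rot": TCP orientation; "wrist_force": force on the tool from outside, world axes, zero at the start; "torque": the same for the moment, N m; "opening": opening from 0.0 (shut) to 1.0 (fully open); "gripper_force": force on a finger pad.
Only numpy, scipy, OpenCV 4.12 (cv2) and the standard library are available. Lean on these libraries where they do the work, as an engineer would, in place of code of your own. Each camera call takes 0.05 s, during which the arm holds its last target. There are 200 camera calls.

### The job

Take the board off the rinsing trough by its batten, slide it into the slot of the low rack until it is fully home, and let go of it. Then take hold of the wooden spatula in the trough, tilt it and draw it out diagonally through the opening, which is shorter than the spatula, and finish still holding it still in the gripper, the whole of it well clear (at least 4 cm) above the trough. Leave the cheeses, brush, jar and bowl where they are.

Things in the scene. Friction and masses are not known exactly. Their poses are not given: they have to be found in the camera images.
- trough: Fixed stainless trough, 150 mm (x) by 380 (y, its long axis), 82 tall; origin centre of underside, x away from the robot. Inside: floor 12 mm up, x -70 to +70, y -185 to +185 mm. Fixed covers 6 mm thick (undersides 76, tops 82 mm up): the wide cover from y = -190 to -55 mm (rack's side), the narrow cover from y = +135 to +190 mm; the opening lies between them.
- trough_opening (a point): centre of the trough's opening, level with the cover tops; the opening is 190 mm along trough y (y -55 to +135 mm in the trough's frame) and 120 mm along x
- spatula: Loose wooden spatula, 300 mm long, flat on the trough's floor along the trough, both ends under the covers. Origin mid-length on its underside (balance point); x from handle to blade, z up. Handle x -150 to +50 mm, 24 wide, 20 thick. Blade x +50 to +150 mm, 48 wide, 10 thick, flush below. Blade points to the wide cover (trough -y). About 120 g, varies.
- spatula_handle_end (a point): centre of the end face of the spatula's handle (x = -150 mm, 10 mm above its underside)
- spatula_blade_end (a point): centre of the end face of the spatula's blade (x = +150 mm, 5 mm above its underside)
- board: Loose wooden board 160 mm (x) by 100 (y), 12 thick, lying across the opening on the trough's long rims, underside 82 mm above the table. Origin centre of underside, z up. On top a grip batten, 20 mm wide (y), 60 long (x -75 to -15 mm), its top 40 mm above the board's underside. About 160 g, varies.
- board_nose (a point): middle of the board's leading edge, the end away from the batten: x = +80 mm in the board's frame, 6 mm above its underside
- rack: Fixed low wooden rack, 131 mm wide (y), 44 tall; origin on the table under the slot's centre line, x points into the slot. Open sill, top 15 mm up, from x = -80 to the slot's mouth at x = -15 mm; the slot goes on level with the sill to a back stop at x = +80 mm, 107 mm wide, 17 high (15 to 32 mm up). Outer back at x = +92 mm.
- rack_stop (a point): middle of the slot's back stop, 21 mm above the table. Fully home, the board's nose meets this point, the board's axes lie along the rack's, its underside at 15 mm, the batten end out on the sill
- cheese_on_rack: small cheese in a spruce band (72 mm across, 33 tall), standing on the roof of the rack; origin centre of underside; leave alone
- cheese_big: banded cheese, 124 mm across, 48 tall, behind the task's things; origin centre of underside; leave alone
- cheese_mid: banded cheese, 110 mm across, 45 tall, behind the trough; origin centre of underside; leave alone
- cheese_small: banded cheese, 80 mm across, 38 tall, behind the rack; origin centre of underside; leave alone
- brush: wooden scrubbing brush, 110 x 40 mm, 28 tall, on the table between trough and rack; origin centre of underside; leave alone
- jar: glass jar, 68 mm across, 100 tall, behind the trough; origin centre of underside; leave alone
- bowl: steel bowl, 110 mm across, 45 tall, on the left; origin centre of underside; leave alone

How it is judged:
By the outcome, as a careful person would: the job done as asked, in the order asked, and still so for the second after the job is handed in, while the arm keeps its last pose, push and grip.
It also fails if it takes over 67 s, if anything falls off the work surface, if the arm or the gripper's body presses on something with over 40 N, if the wrist force passes 120 N, or if a joint passes its speed limit or range.

## Working session

There is one attempt and no reset: what is moved stays moved. The work goes in short steps, each a Python script; the robot and the scene stay as the last script left them, time stands still between calls to the robot, and variables do not carry over. Pictures are saved under pics/ and viewed, at most 10 in all, crops included, and the job is handed in when it is done.

```bash
ls; mkdir -p pics; python3 - <<'E'
from plant import robot
import cv2,numpy as np,pickle
print(robot.nose_length, robot.sense())
for n in("scene","side"):
    f=robot.grab_frame(n); pickle.dump(f,open(f'pics/{n}.pkl','wb'))
    cv2.imwrite(f'pics/{n}.png',cv2.resize(f['image'][:,:,::-1],(800,600)))
    print(n,f['fx'],f['cx'],f['cy'],f['R'],f['t'],-f['R'].T@f['t'])
E
```

```text
pics
0.011 {'t': 0.0, 'joint_pos': array([ 1.0811161 ,  0.46947925, -0.04861985,  1.5336679 ,  0.02409984,
        1.14098511, -0.08229971]), 'joint_velocities': array([ 0.0003082 ,  0.00114138, -0.00017393, -0.00048683, -0.00125228,
       -0.00185   , -0.00012075]), 'effort': array([-2.59789176e-04, -5.10302317e+01, -4.70817124e-02, -2.37715477e+01,
        1.05669964e-02,  7.53744825e-03,  3.35479467e-05]), 'tcp_pos': array([ 0.29991789, -0.60409896,  0.241247  ]), 'tcp_rot': array([-3.13963960e+00,  5.87733846e-05,  4.60833788e-01]), 'wrist_force': array([ 0.41959878, -0.38215227,  0.77667963]), 'torque': array([ 0.00691906, -0.0274069 , -0.04570338]), 'gripper_force': 0.0, 'opening': 0.9971727687427273}
scene 490.137965595597 282.64481527766543 209.20250265371624 [[ 0.47238777  0.88119283 -0.01868115]
 [ 0.61210672 -0.34323947 -0.71239878]
 [-0.63417281  0.32509362 -0.70152618]] [-0.36863004 -0.27968811  1.65226529] [ 1.39315702 -0.30830676  0.95297146]
side 468.66148434047255 284.4050049594654 207.76995014460584 [[-0.8490676  -0.52812213  0.01308494]
 [-0.37665045  0.58780573 -0.71597407]
 [ 0.37043035 -0.61283883 -0.69800424]] [0.51622196 0.23207252 1.15370846] [0.09834893 0.84325203 0.96469658]
```

View pics/scene.png

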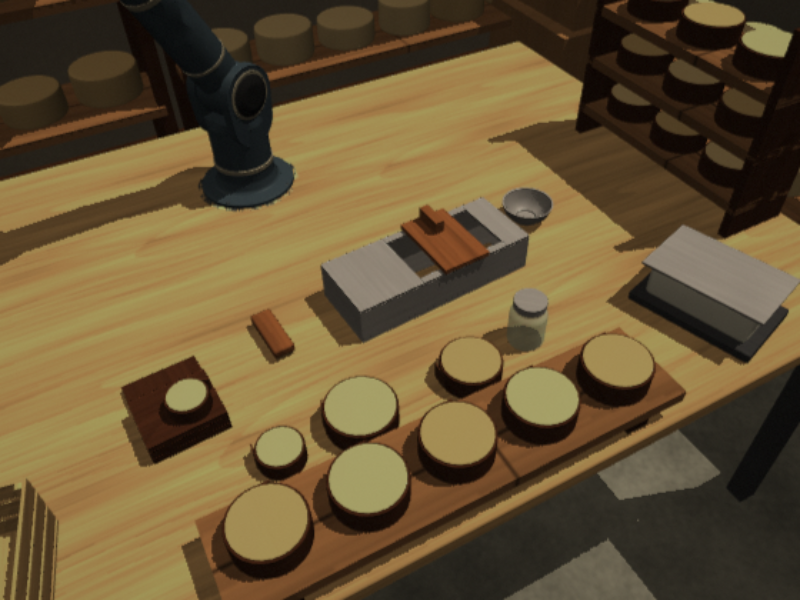

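View pics/side.png

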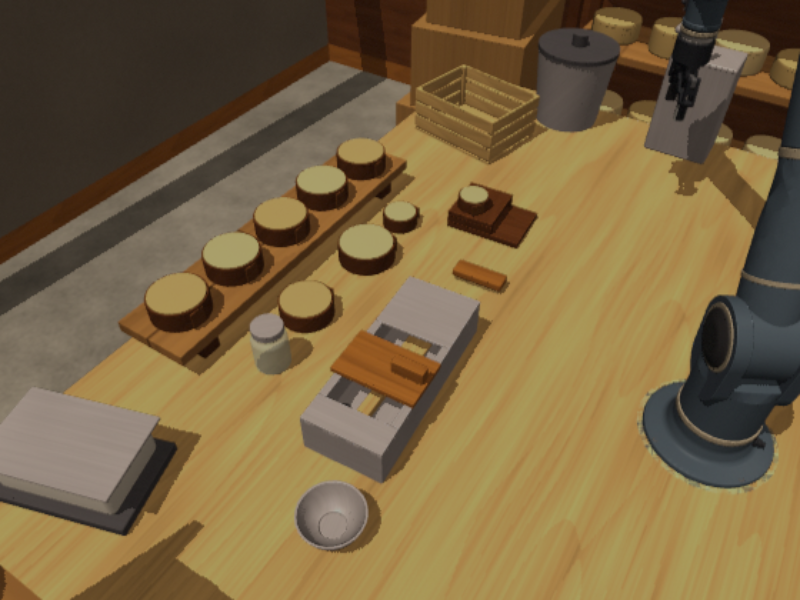

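The scene view shows the trough with covers (corners at about (322,268), (365,332), (525,235), (483,200)), the board with its batten at (432,218), the rack at (175,408) with a cheese on its roof, and the brush at (272,333). The side view shows the same: board at (385,367), rack sill at (515,222) towards the robot.

```bash
cat > h.py <<'E'
import numpy as np,cv2
def cloud(f):
    v,u=np.nonzero(f['range_z']>0); z=f['range_z'][v,u]
    c=np.stack([(u-f['cx'])/f['fx']*z,(v-f['cy'])/f['fy']*z,z],1)
    return (c-f['t'])@f['R'], f['image'][v,u].astype(int)
def pt(f,u,v):
    z=f['range_z'][v,u]; c=np.array([(u-f['cx'])/f['fx']*z,(v-f['cy'])/f['fy']*z,z]); return (c-f['t'])@f['R']
def rect(P,xy0,rad,zlo,zhi):
    m=(np.hypot(*(P[:,:2]-xy0).T)<rad)&(P[:,2]>zlo)&(P[:,2]<zhi)
    Q=P[m]; (c,s,a)=cv2.minAreaRect((Q[:,:2]*1000).astype(np.float32)); return len(Q),np.round(c,1),np.round(s,1),round(a,1),np.round(np.median(Q[:,2])*1000,1)
E
python3 - <<'E'
import pickle; from h import *
F={n:pickle.load(open(f'pics/{n}.pkl','rb')) for n in('scene','side')}
px={'scene':dict(cover_w=(260,190),cover_n=(349,156),board=(316,172),batten=(303,149),rack=(110,280),brush=(190,232),trcorner=(227,188)),'side':dict(cover_w=(304,210),cover_n=(244,302),board=(262,254),batten=(287,257),rack=(345,147),sill=(362,156))}
for n,f in F.items():
    for k,(u,v) in px[n].items(): print(n,k,np.round(pt(f,u,v)*1000))
A=[cloud(f)[0] for f in F.values()]
o=[]
for i,P in enumerate(A):
    print(i)
    for k,c,r,a,b in [('trough',None,.26,.075,.088),('board',None,.13,.09,.1),('batten',None,.09,.112,.13),('roof',None,.13,.038,.05),('sill',None,.15,.009,.02),('brush',None,.09,.02,.035)]:
        f=F[['scene','side'][i]]
        kk={'trough':'board','roof':'rack','sill':'rack'}.get(k,k)
        d=px['scene']
        xy=pt(F['scene'],*d[kk])[:2]
        try: print(k,rect(P,xy,r,a,b))
        except Exception as e: print(k,e)
E
```

```text
scene cover_w [513.  77.  82.]
scene cover_n [505. 364.  78.]
scene board [534. 236.  94.]
scene batten [459. 238. 121.]
scene rack [ 580. -348.   42.]
scene brush [ 511. -127.   25.]
scene trcorner [461.   5.  81.]
side cover_w [517.  50.  85.]
side cover_n [483. 373.  83.]
side board [523. 241.  90.]
side batten [453. 240. 123.]
side rack [ 570. -312.   44.]
side sill [ 517. -336.   15.]
0
trough (3214, array([596.8, 203.9]), array([337.4, 384.2]), 3.9, np.float64(80.9))
board (1204, array([504.5, 235.4]), array([163.9, 102.6]), 2.7, np.float64(93.2))
batten (134, array([460.8, 232.2]), array([64.2, 22. ]), 4.9, np.float64(120.2))
roof (1352, array([ 609.2, -324.5]), array([113.7, 131. ]), 3.9, np.float64(43.2))
sill (815, array([ 577.6, -326.5]), array([178.8, 131. ]), 4.2, np.float64(14.1))
brush (497, array([ 510.5, -127.1]), array([112.4,  40. ]), 4.7, np.float64(26.6))
1
trough (4155, array([589.4, 203.3]), array([327.3, 384.3]), 3.3, np.float64(82.8))
board (1866, array([503.6, 237.5]), array([161.7, 103.6]), 2.3, np.float64(94.8))
batten (234, array([458.6, 236.2]), array([62. , 24.3]), 5.5, np.float64(122.0))
roof (489, array([ 607.9, -323.8]), array([109.1, 140.9]), 3.8, np.float64(44.7))
sill (643, array([ 574.6, -325.1]), array([171.6, 142.9]), 3.7, np.float64(15.5))
brush (390, array([ 506.6, -123.4]), array([111.2,  42.9]), 3.4, np.float64(28.4))
```

```bash
python3 - <<'E'
from plant import robot
from h import *; import pickle
y=np.radians(3)
for n,p in (('w_rack',[.50,-.33,.33]),('w_tr',[.46,.234,.36])):
    robot.goto(p,[np.pi,0,y]); 
    if n=='w_tr': robot.sleep(.2)
    f=robot.grab_frame('wrist'); pickle.dump(f,open(f'pics/{n}.pkl','wb'))
    P=cloud(f)[0]; s=robot.sense(); print(n,s['t'],s['tcp_pos'],s['tcp_rot'],-f['R'].T@f['t'])
    if n=='w_rack': L=[('roof',[.609,-.325],.12,.038,.05),('sill',[.576,-.326],.13,.009,.02)]
    else: L=[('board',[.504,.236],.11,.09,.1),('batten',[.459,.234],.06,.112,.13),('trough',[.51,.2],.215,.077,.087)]
    for l in L: print(l[0],rect(P,*l[1:]))
    cv2.imwrite(f'pics/{n}.png',f['image'][:,:,::-1])
a,b=[cv2.imread(f'pics/{n}.png') for n in('w_rack','w_tr')]
cv2.imwrite('pics/w1.png',cv2.resize(np.hstack([a,b]),(800,300)))
E
```

```text
w_rack 1.4667 [ 0.49895835 -0.33159014  0.32947631] [3.14138460e+00 1.15825602e-03 4.97525186e-02] [ 0.56683156 -0.32798337  0.46115696]
roof (5739, array([ 608.5, -324.3]), array([107.3, 131.3]), 3.9, np.float64(44.1))
sill (3936, array([ 522.1, -330.3]), array([ 64.3, 131. ]), 4.0, np.float64(15.1))
w_tr 3.75 [0.46032329 0.23349117 0.35989821] [3.14151466e+00 1.31551430e-04 5.12871520e-02] [0.52805054 0.23672279 0.49149422]
board (8943, array([503.6, 236.5]), array([158.4, 100.2]), 3.0, np.float64(94.1))
batten (786, array([459. , 234.2]), array([60.1, 19.9]), 3.3, np.float64(122.0))
trough (18095, array([505.5, 197.2]), array([150.4, 380.7]), 4.2, np.float64(82.1))
```

View pics/w1.png

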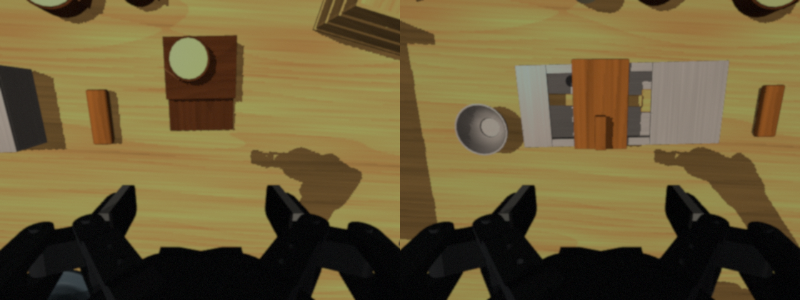

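Left: rack with open sill facing the robot (sill at (202,115), roof at (200,68)), cheese on the roof. Right: the board across the opening, batten at (601,132), spatula handle visible at (558,100) and (645,97). All sizes match the given ones, so I grasp the batten.

```bash
python3 - <<'E'
from plant import robot
from h import *; import pickle
y=np.radians(3.1)
robot.goto([.459,.2342,.16],[np.pi,0,y])
robot.move_straight([.459,.2342,.1085],vel=.08)
robot.grip(0.0,80)
s=robot.sense(); print(s['t'],s['opening'],s['gripper_force'],s['tcp_pos'],s['tcp_rot'])
robot.move_straight([.459,.2342,.22],vel=.12)
robot.sleep(.2)
s=robot.sense(); print(s['t'],s['tcp_pos'],s['wrist_force'])
f=robot.grab_frame('wrist'); pickle.dump(f,open(f'pics/w_b.pkl','wb'))
P=cloud(f)[0]
Q=P[(P[:,2]>.16)&(P[:,2]<.225)&(P[:,0]>.495)&(P[:,0]<.58)&(abs(P[:,1]-.236)<.04)]
A=np.c_[Q[:,:2]-[.459,.2342],np.ones(len(Q))]; print('plane',np.linalg.lstsq(A,Q[:,2],rcond=None)[0])
print(rect(P,[.504,.236],.11,.185,.215))
S=P[(P[:,2]>.008)&(P[:,2]<.06)&(abs(P[:,0]-.5055)<.06)&(abs(P[:,1]-.236)<.12)]
cv2.imwrite('pics/w_b.png',cv2.resize(f['image'][:,:,::-1],(800,600)))
E
```

```text
5.975 0.21740869938575524 79.32591676712036 [0.45921623 0.23437451 0.10893473] [-3.14140600e+00 -5.96410895e-04  5.40305133e-02]
7.2583 [0.45870818 0.23404451 0.21932984] [-0.29001641 -0.39244182 -0.93649524]
plane [-3.69984969e-03 -1.65464625e-04  2.04496175e-01]
(54635, array([508.5, 236.8]), array([142.2, 100.7]), 3.0, np.float64(204.2))
```

View pics/w_b.png

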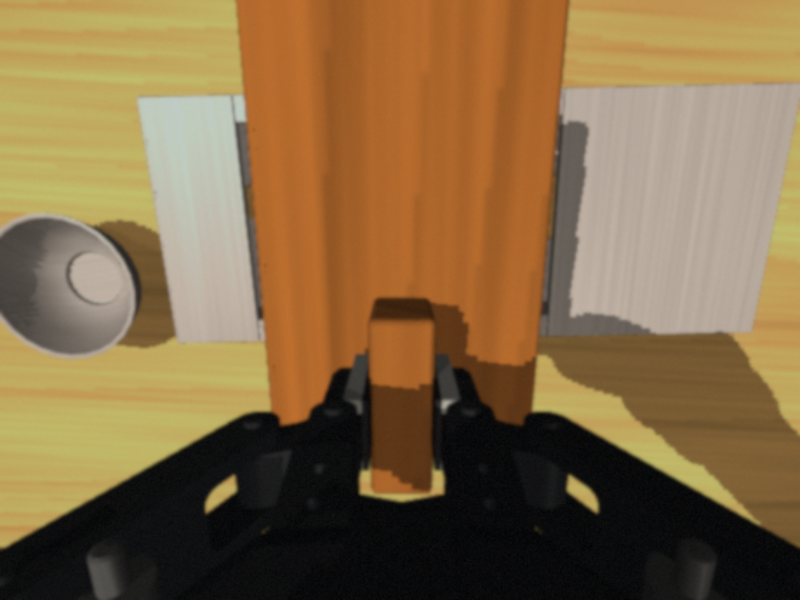

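The board hangs level in the jaws (yaw 3.0°), batten held at (402,400).

```bash
cat >> h.py <<'E'
ry=np.radians(3.95); RO=np.array([.5698,-.3270])
def rk(x,z,dy=0): return [RO[0]+x*np.cos(ry)-dy*np.sin(ry),RO[1]+x*np.sin(ry)+dy*np.cos(ry),z]
E
python3 - <<'E'
from plant import robot
from h import *; import pickle
Y=np.radians(4.05)
robot.move_straight([.43,.10,.22],vel=.25,attitude=[np.pi,0,Y])
robot.move_straight(rk(-.150,.15),vel=.3,attitude=[np.pi,0,Y])
robot.move_straight(rk(-.150,.0447),vel=.12)
robot.sleep(.2)
s=robot.sense(); print(s['t'],s['tcp_pos'],rk(-.15,.0447),s['tcp_rot'])
c=robot.move_straight(rk(-.060,.0447),vel=.06,contact_N=8)
s=robot.sense(); print(c,s['t'],s['tcp_pos'],rk(-.06,.0447),s['wrist_force'])
if not c:
    c=robot.move_straight(rk(-.040,.0447),vel=.03,contact_N=10)
    s=robot.sense(); print(c,s['t'],s['tcp_pos'],rk(-.045,.0447),s['wrist_force'])
E
```

```text
10.8583 [ 0.42057931 -0.33764628  0.04545221] [np.float64(0.42015631833775613), np.float64(-0.3373328862651742), 0.0447] [ 3.14055827e+00 -1.16206119e-03  7.06441232e-02]
False 12.5083 [ 0.50950272 -0.33126306  0.04470046] [np.float64(0.5099425273351025), np.float64(-0.33113315450606967), 0.0447] [-0.65329544  0.33824744 -1.64008599]
True 13.0917 [ 0.52471139 -0.32971193  0.04361207] [np.float64(0.5249068955013269), np.float64(-0.33009986587955226), 0.0447] [-0.59761514  0.90749751 -1.46825559]
```

```bash
python3 - <<'E'
from plant import robot
from h import *; import pickle
c=robot.move_straight(rk(-.0445,.0405),vel=.03,contact_N=6)
s=robot.sense(); print(c,s['t'],s['tcp_pos'],s['wrist_force'])
c=robot.move_straight(rk(-.040,s['tcp_pos'][2]),vel=.03,contact_N=12)
s=robot.sense(); print(c,s['t'],s['tcp_pos'],s['wrist_force'],'rackx',(s['tcp_pos'][:2]-RO)@[np.cos(ry),np.sin(ry)])
robot.grip(0.6)
p=s['tcp_pos']; robot.move_straight([p[0],p[1],.12],vel=.15)
robot.move_straight(rk(-.07,.30),vel=.3)
robot.sleep(.15)
f=robot.grab_frame('wrist'); P=cloud(f)[0]
print('roof',rect(P,[.609,-.325],.12,.038,.05)); print('bat',rect(P,rk(-.045,0)[:2],.05,.048,.06)); print('top',rect(P,rk(-.055,0)[:2],.06,.022,.032))
print('expect batten',rk(-.045,0),robot.sense()['t'])
cv2.imwrite('pics/w_h.png',cv2.resize(f['image'][:,:,::-1],(800,600)))
E
```

```text
True 13.3 [ 0.52529267 -0.33001526  0.04204445] [-1.60258592  0.38479727  5.3694049 ]
True 13.525 [ 0.52521834 -0.33005494  0.04208431] [-2.50525743  0.70359976  4.58522244] rackx -0.044686202724408514
roof (6980, array([ 608.3, -324.4]), array([107.4, 131.3]), 3.9, np.float64(44.1))
bat (810, array([ 525.4, -329.7]), array([59.5, 19.6]), 3.7, np.float64(55.0))
top (2905, array([ 521.9, -329.7]), array([ 64.5, 100. ]), 4.0, np.float64(27.1))
expect batten [np.float64(0.5249068955013269), np.float64(-0.33009986587955226), 0] 15.575
```

View pics/w_h.png

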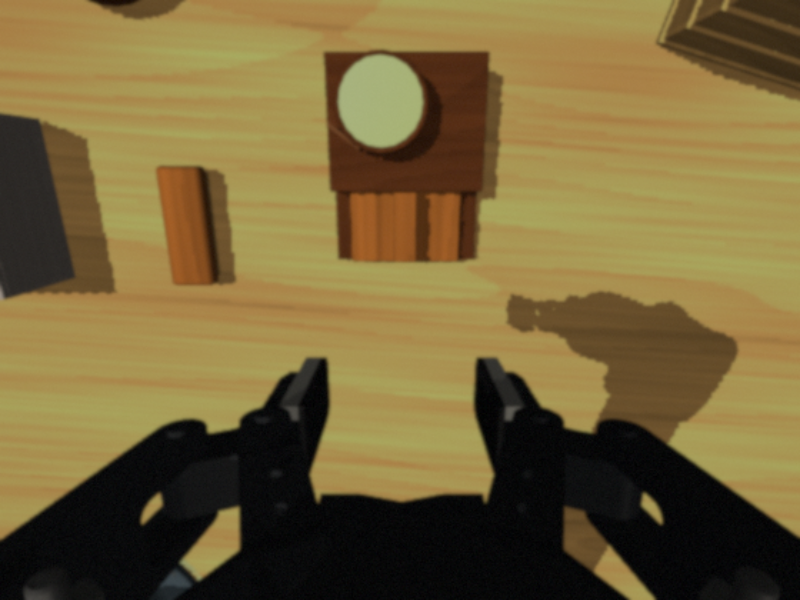

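The board is home: it sits in the slot with the batten end out on the sill at (405,225), batten within 0.5 mm of the target, rack and cheese unmoved. Now the spatula.

```bash
python3 - <<'E'
from plant import robot
from h import *; import pickle
robot.goto([.45,.235,.30],[np.pi,0,np.radians(4)]); robot.sleep(.2)
f=robot.grab_frame('wrist'); pickle.dump(f,open('pics/w_s.pkl','wb')); P=cloud(f)[0]
print('trough',rect(P,[.5055,.197],.215,.077,.087))
ty=np.radians(4.2); R=np.array([[np.cos(ty),np.sin(ty)],[-np.sin(ty),np.cos(ty)]])
Q=P.copy(); Q[:,:2]=(P[:,:2]-[.5055,.1972])@R.T
m=(abs(Q[:,0])<.06)&(Q[:,1]>-.06)&(Q[:,1]<.14)
for a,b in ((.009,.0155),(.018,.026),(.028,.036)):
    q=Q[m&(Q[:,2]>a)&(Q[:,2]<b)]
    if len(q)>5:print(a,len(q),np.median(q[:,2]),q.min(0),q.max(0),cv2.minAreaRect((q[:,:2]*1000).astype(np.float32)))
cv2.imwrite('pics/w_s.png',cv2.resize(f['image'][:,:,::-1],(800,600))); print(robot.sense()['t'])
E
```

```text
trough (27885, array([505.6, 197.3]), array([150.4, 381.2]), 4.3, np.float64(82.1))
0.009 10481 0.01214044211893741 [-0.05999943 -0.05994366  0.00911541] [0.05999737 0.13999022 0.01535762] ((0.004955291748046875, 40.021766662597656), (120.00335693359375, 199.91958618164062), 0.01037511881440878)
0.018 333 0.02195081053610274 [-0.01691519 -0.05998229  0.01837923] [ 0.02925097 -0.04662694  0.02437208] ((6.156345367431641, -53.6179313659668), (13.237333297729492, 46.30158996582031), 88.89118957519531)
0.028 2790 0.031978235157947794 [-0.00456193 -0.04738963  0.02800774] [0.0248624  0.13989508 0.03483324] ((10.047828674316406, 46.30506134033203), (187.7480010986328, 23.982336044311523), 87.91834259033203)
17.875
```

View pics/w_s.png

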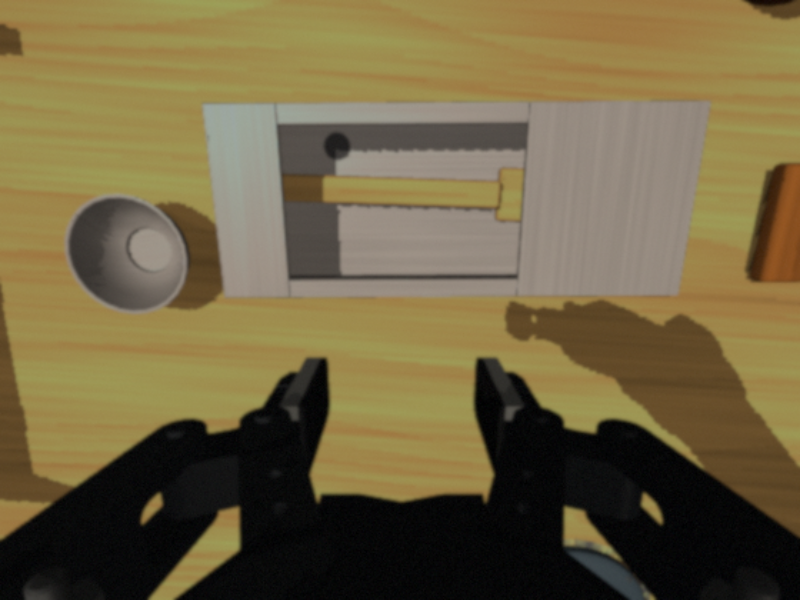

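The opening shows the spatula handle running from (283,188) to the shoulder at (498,193), blade going under the wide cover at the right. Heights (32 mm handle, 22 mm blade) and 24 mm width match, so the blade end lies at trough y ≈ -147 mm and the handle end at +153 mm. I plan to grip 60 mm from the origin, slide 30 mm under the wide cover, tilt about 15°, and draw out along the axis.

```bash
cat >> h.py <<'E'
ty=np.radians(4.2); TO=np.array([.50555,.19725]); a=ty+np.radians(87.92)
d=np.array([np.cos(a),np.sin(a)])
def tw(x,y): return TO+[x*np.cos(ty)-y*np.sin(ty),x*np.sin(ty)+y*np.cos(ty)]
O=tw(.0085,.003)
def T(s,zb,th,flip):
    th=np.radians(th); B=O+(s-.150)*d
    k=B+d*(.210*np.cos(th)-.014*np.sin(th))
    return [*k,zb+.210*np.sin(th)+.014*np.cos(th)],([np.pi,-th,a] if not flip else [np.pi,th,a-np.pi])
c15=np.cos(np.radians(15)); s15=np.sin(np.radians(15))
W=[(0,.015,0),(-.030,.016,0),(-.030,.015,5),(-.030,.014,10),(-.030,.014,15)]+[(-.03+l*c15,.014+l*s15,15) for l in (.05,.1,.16)]+[(-.03+.16*c15,.18,15)]
E
python3 - <<'E'
from plant import robot
from h import *
print(O)
for fl in(0,1):
    print(fl); 
    for w in [(0,.08,0),(0,.012,0)]+W:
        q=robot.inverse_kinematics(*T(*w,fl)); print(np.round(T(*w,fl)[0],3), None if q is None else np.round(q,2))
E
```

```text
[0.51380746 0.20086447]
0
[0.512 0.261 0.094] [ 0.09  0.64 -0.87  1.88  0.62  0.92 -1.05]
[0.512 0.261 0.026] [ 0.03  0.73 -0.8   1.91  0.72  0.81 -1.12]
[0.512 0.261 0.029] [ 0.03  0.73 -0.8   1.91  0.71  0.81 -1.12]
[0.513 0.231 0.03 ] [ 0.09  0.71 -0.8   1.94  0.71  0.8  -1.08]
[0.513 0.229 0.047] [ 0.16  0.68 -0.84  1.95  0.63  0.74 -0.98]
[0.513 0.225 0.064] [ 0.24  0.66 -0.87  1.97  0.54  0.7  -0.87]
[0.513 0.22  0.082] [ 0.33  0.64 -0.91  1.98  0.42  0.66 -0.73]
[0.511 0.268 0.095] [ 0.25  0.65 -0.93  1.94  0.45  0.69 -0.83]
[0.51  0.317 0.108] [ 0.17  0.66 -0.95  1.89  0.47  0.72 -0.92]
[0.507 0.375 0.123] [ 0.07  0.68 -0.96  1.82  0.5   0.77 -1.02]
[0.507 0.375 0.248] [ 0.13  0.54 -1.03  1.7   0.32  0.97 -0.91]
1
[0.512 0.261 0.094] [ 0.25  0.82 -1.18  1.87  0.87  1.09  1.9 ]
[0.512 0.261 0.026] [ 0.25  0.96 -1.19  1.9   1.04  1.07  1.78]
[0.512 0.261 0.029] [ 0.25  0.95 -1.19  1.9   1.04  1.07  1.79]
[0.513 0.231 0.03 ] [ 0.3   0.94 -1.19  1.93  1.03  1.06  1.82]
[0.513 0.229 0.047] [ 0.36  0.89 -1.19  1.95  0.95  0.96  1.91]
[0.513 0.225 0.064] [ 0.42  0.85 -1.18  1.96  0.85  0.87  2.01]
[0.513 0.22  0.082] [-1.02  0.63  0.91  2.05 -1.02  0.92 -2.57]
[0.511 0.268 0.095] [ 0.39  0.8  -1.18  1.93  0.73  0.81  2.07]
[0.51  0.317 0.108] [ 0.29  0.8  -1.18  1.89  0.73  0.84  2.01]
[0.507 0.375 0.123] [ 0.18  0.81 -1.18  1.82  0.73  0.87  1.93]
[0.507 0.375 0.248] [ 0.2   0.61 -1.17  1.7   0.44  1.01  2.13]
```

```bash
python3 - <<'E'
from plant import robot
from h import *
robot.grip(0.5)
robot.goto(*T(0,.11,0,0))
p,o=T(0,.0125,0,0)
c=robot.move_straight(p,vel=.07,contact_N=6)
s=robot.sense(); print(c,s['t'],s['tcp_pos'],p,s['wrist_force'])
if c: raise SystemExit
robot.grip(0.0,80)
s=robot.sense(); print(s['t'],s['opening'],s['gripper_force'],s['tcp_pos'],s['wrist_force'])
for w in W[:5]:
    p,o=T(*w,0)
    c=robot.move_straight(p,vel=.05,attitude=o,contact_N=12)
    s=robot.sense(); print(w,c,s['t'],s['tcp_pos']-p,s['wrist_force'],s['opening'])
    if c: break
robot.sleep(.1)
f=robot.grab_frame('side'); g=robot.grab_frame('scene')
cv2.imwrite('pics/t1.png',np.hstack([cv2.resize(f['image'][180:340,180:360,::-1],(450,400),interpolation=3)[:,:400],cv2.resize(g['image'][80:240,210:370,::-1],(400,400),interpolation=3)]))
E
```

```text
True 20.2667 [0.51143506 0.26069062 0.04554648] [np.float64(0.5115879061920683), np.float64(0.2608234006169987), np.float64(0.026500000000000003)] [-1.62100906 -1.88719272  7.54623509]
```

```bash
python3 - <<'E'
from plant import robot
from h import *
s=robot.sense(); print(s['t'],s['tcp_pos'],s['tcp_rot'],s['wrist_force'],s['torque'],s['opening'])
f=robot.grab_frame('side'); w=robot.grab_frame('wrist')
cv2.imwrite('pics/t0.png',np.hstack([cv2.resize(f['image'][170:330,180:340,::-1],(400,400),interpolation=3),cv2.resize(w['image'][:,:,::-1],(400,300))[:,:].copy() if 0 else cv2.resize(w['image'][:,70:490,::-1],(400,400))]))
robot.sleep(.2); s=robot.sense(); print(s['wrist_force'],s['torque'])
E
```

```text
20.2667 [0.51143506 0.26069062 0.04554648] [-3.14121500e+00  1.68026625e-03  1.60797215e+00] [-1.62100906 -1.88719272  7.54623509] [-0.26033483 -0.02834352 -0.08593976] 0.4999474329490669
[-2.24377614 -0.88804496  7.15923314] [-0.22683343 -0.08597883 -0.01611672]
```

View pics/t0.png

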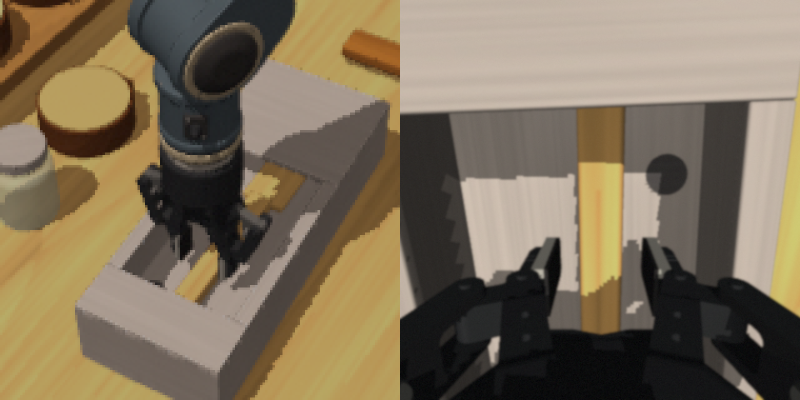

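The left finger linkage (side view (150,190), wrist view (430,300)) rests on the far long rim; the handle (600,240) is centred between the pads. I back up, narrow the jaws and try again.

```bash
cat > g.py <<'E'
from plant import robot
from h import *
robot.move_straight(T(0,.05,0,0)[0],vel=.1)
robot.grip(0.36); robot.sleep(.2)
f0=robot.sense()['wrist_force']
p,o=T(0,.0125,0,0)
c=robot.move_straight(p,vel=.05,contact_N=6)
s=robot.sense(); print(c,s['t'],s['tcp_pos'],p,f0,s['wrist_force'],s['torque'])
if c: raise SystemExit
robot.grip(0.0,80)
s=robot.sense(); print(s['t'],s['opening'],s['gripper_force'],s['tcp_pos'],s['wrist_force'])
E
python3 g.py
```

```text
True 21.925 [0.50990419 0.25985098 0.03698751] [np.float64(0.5115879061920683), np.float64(0.2608234006169987), np.float64(0.026500000000000003)] [ 0.6002157   0.67675844 -0.18752765] [ 0.01016896  0.03044893 -0.70568317] [ 0.00116322  0.08002552 -0.01914021]
```

```bash
python3 - <<'E'
from plant import robot
from h import *
robot.sleep(.1)
s=robot.sense(); print(s['t'],s['tcp_pos'],s['tcp_rot'],s['wrist_force'],s['torque'],s['opening'])
w=robot.grab_frame('wrist')
cv2.imwrite('pics/t2.png',cv2.resize(w['image'][190:420,90:470,::-1],(800,484),interpolation=3))
E
```

```text
22.025 [0.51046918 0.26018811 0.03786685] [-3.13700689e+00  2.68601459e-03  1.60759021e+00] [-2.23097453  0.49027577  0.06243906] [ 0.0061554   0.20922743 -0.01309276] 0.36452026645279717
```

View pics/t2.png

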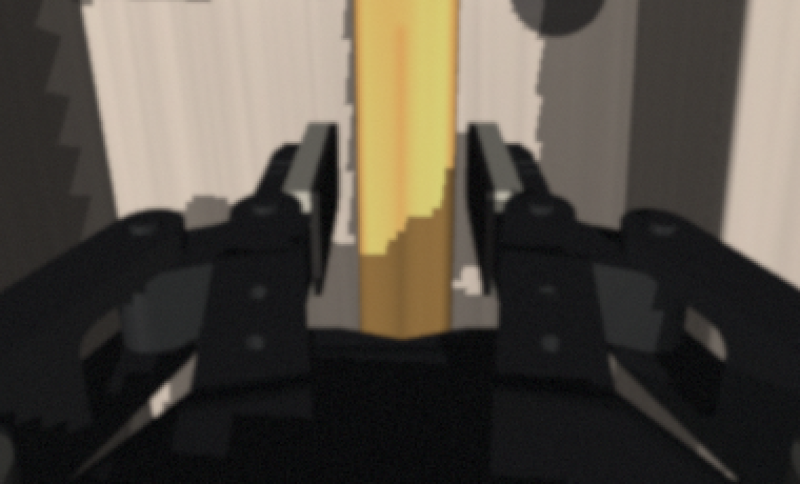

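The pads (337 and 470) straddle the handle (358–458) properly, but the linkage on the far side touches the far rim since the handle lies 10 mm off centre. I'll pinch the handle's top here, drag it 10 mm toward the trough's centre line, then regrip deeper.

```bash
python3 - <<'E'
from plant import robot
from h import *
n=np.array([d[1],-d[0]])
b=np.array(T(0,.0125,0,0)[0])
def at(lat,z): return [*(b[:2]+lat*n),z]
def rep(k):
    s=robot.sense(); print(k,round(s['t'],2),s['tcp_pos']-b,s['wrist_force'],s['torque'][:2],round(s['opening'],3),s['gripper_force'])
robot.move_straight(at(-.0015,.0375),vel=.03); rep('shift')
robot.grip(0.0,30); rep('pinch')
robot.move_straight(at(-.004,.0365),vel=.03); rep('drag')
robot.move_straight(at(-.0105,.036),vel=.03); rep('drag')
robot.grip(0.36,80); robot.sleep(.1); rep('open')
c=robot.move_straight(at(-.0105,.0265),vel=.04,contact_N=7); rep(c)
w=robot.grab_frame('wrist'); P=cloud(w)[0]
Q=P.copy(); Q[:,:2]=np.c_[(P[:,:2]-O)@n,(P[:,:2]-O)@d]
m=(Q[:,1]>.095)&(Q[:,1]<.13)&(abs(Q[:,0])<.03)&(Q[:,2]>.028)&(Q[:,2]<.035)
print(cv2.minAreaRect((Q[m][:,:2]*1000).astype(np.float32)))
E
```

```text
shift 22.32 [-1.27749112e-03 -1.28169752e-05  1.11383226e-02] [-0.28520806  0.9596169   0.41987636] [0.00735682 0.01920284] 0.357 0.0
pinch 22.54 [-1.07838526e-03  7.60142374e-05  1.13681542e-02] [ 0.69258177 -0.57354849  1.89518766] [-0.07875676 -0.00694728] 0.265 29.674945771694183
drag 22.79 [-0.00133989  0.00017857  0.01138146] [ 3.6041959  -0.77455801  4.50752241] [-0.22171547 -0.76051693] 0.265 30.03576546907425
drag 23.16 [-0.00762873  0.00050573  0.01133314] [ 3.69104991 -0.09175427  6.7145697 ] [-0.13259432 -0.68985233] 0.271 30.29407650232315
open 23.51 [-0.01098727 -0.00060912  0.00910019] [-0.18707817 -0.87699224  0.87368563] [0.01435144 0.02226204] 0.359 1.3371122875582842e-07
False 23.9 [-0.01079426 -0.00050607 -0.0004773 ] [-1.05763963  0.93531485  0.32853708] [-0.00245607 -0.01453747] 0.361 0.0
((-7.5050129890441895, 112.50050354003906), (34.99363327026367, 24.117572784423828), 89.99324035644531)
```

```bash
cat >> h.py <<'E'
O=O-.0100*np.array([d[1],-d[0]])
E
python3 - <<'E'
from plant import robot
from h import *
robot.grip(0.0,80)
s=robot.sense(); print(s['t'],s['opening'],s['gripper_force'],s['tcp_pos'],s['wrist_force'])
for w in W[:5]:
    p,o=T(*w,0)
    c=robot.move_straight(p,vel=.06,attitude=o,contact_N=12)
    s=robot.sense(); print(w,c,round(s['t'],2),s['tcp_pos']-p,s['wrist_force'],s['torque'],s['opening'])
    if c: break
robot.sleep(.1)
f=robot.grab_frame('side'); g=robot.grab_frame('scene')
cv2.imwrite('pics/t3.png',np.hstack([cv2.resize(f['image'][170:330,180:340,::-1],(400,400),interpolation=3),cv2.resize(g['image'][80:240,210:370,::-1],(400,400),interpolation=3)]))
E
```

```text
24.175 0.25931870049390165 79.47826981544495 [0.50128881 0.26077975 0.02691381] [ 0.00593647 -0.87806801  2.32432086]
(0, 0.015, 0) False 24.43 [-8.87616290e-05 -2.25620170e-04 -6.26984134e-05] [-0.40500797 -0.83012589 -0.95795605] [ 0.05025244 -0.00557494 -0.0228313 ] 0.2595176491055988
(-0.03, 0.016, 0) False 25.07 [ 1.19599124e-04 -6.06952407e-05  1.28958157e-04] [ 0.03030939  0.80117898 -2.02126595] [ 0.09090526 -0.02303951  0.01583102] 0.25569401723683055
(-0.03, 0.015, 5) False 25.52 [8.94734600e-05 6.30028581e-06 2.97299769e-05] [-0.33016288  0.38900441 -2.00886931] [-0.00800113  0.03075569 -0.00863934] 0.25977361992939807
(-0.03, 0.014, 10) False 25.96 [-0.00014175  0.00017025 -0.00021837] [-0.39373608  0.88758493 -1.72150616] [-0.14358002  0.02139321 -0.02746394] 0.2559126701478332
(-0.03, 0.014, 15) False 26.42 [-0.0001902   0.00020749 -0.00023146] [ 0.08565025 -0.80609825 -1.58174209] [-0.20183225  0.01739462 -0.00684208] 0.2559821931351508
```

View pics/t3.png

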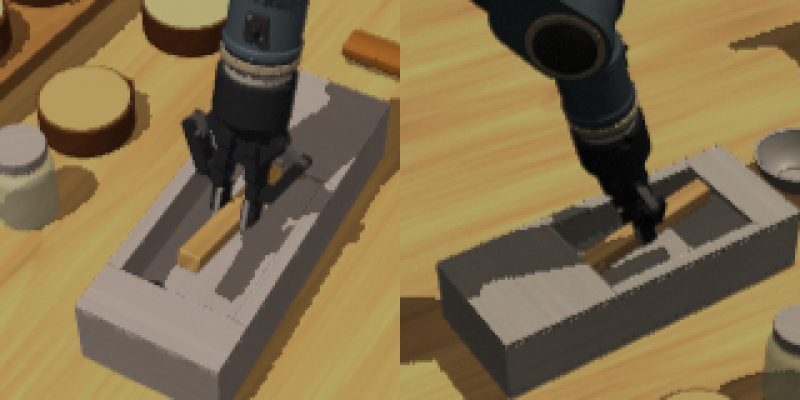

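The handle end (side view (190,262), scene view (705,188)) is lifted and clear of the narrow cover. Draw it out along the axis.

```bash
python3 - <<'E'
from plant import robot
from h import *
for w in W[5:]:
    p,o=T(*w,0)
    c=robot.move_straight(p,vel=.08,attitude=o,contact_N=8)
    s=robot.sense(); print(np.round(w,3),c,round(s['t'],2),s['tcp_pos']-p,s['wrist_force'],s['torque'],s['opening'])
    if c: break
robot.sleep(.3)
f=robot.grab_frame('side'); g=robot.grab_frame('scene')
cv2.imwrite('pics/t4.png',np.hstack([cv2.resize(f['image'][130:370,140:380,::-1],(400,400),interpolation=3),cv2.resize(g['image'][40:280,190:430,::-1],(400,400),interpolation=3)]))
for i,x in enumerate((f,g)):
    P=cloud(x)[0]; n=np.array([d[1],-d[0]]); q=np.c_[(P[:,:2]-O)@n,(P[:,:2]-O)@d,P[:,2]]
    m=(abs(q[:,0])<.035)&(q[:,2]>.13)&(q[:,2]<.235)&(q[:,1]<.13); print(i,m.sum(),q[m].min(0),q[m].max(0))
E
```

```text
[ 0.018  0.027 15.   ] False 27.39 [-9.39574338e-05 -3.05900617e-04 -2.61206605e-04] [ 0.4777171  -0.04042602 -1.00578386] [-0.28312985 -0.04073083 -0.00579057] 0.25935037690100776
[ 0.067  0.04  15.   ] False 28.17 [-9.20262231e-05 -3.20063815e-04 -2.99421016e-04] [ 0.22817643 -0.11791779 -2.22251564] [-0.32129077 -0.01713897 -0.04825252] 0.260856674488762
[ 0.125  0.055 15.   ] False 29.07 [ 2.43860089e-05 -5.70995286e-04 -3.98212931e-04] [-0.06796415  0.04865283 -1.04482892] [-0.30876242 -0.06715226 -0.02733134] 0.2577593471629233
[ 0.125  0.18  15.   ] False 30.77 [-0.00016565 -0.00021864 -0.00054278] [-0.30296061  0.14970903 -0.50715726] [-0.26210935 -0.05274426  0.04045117] 0.2598801809422721
0 1197 [-0.03187419 -1.17989859  0.13008088] [0.03497175 0.12993962 0.23479366]
1 797 [-0.02263186 -0.02848651  0.17791882] [0.03044655 0.12982213 0.2347194 ]
```

View pics/t4.png

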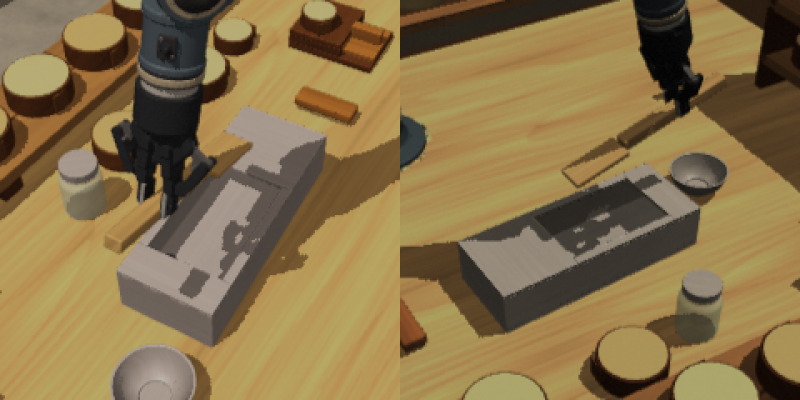

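The trough is empty and the whole spatula is held above it, blade low point at z = 0.178 m (96 mm above the covers). The board is still home and the bowl and jar are in place.

```bash
python3 -c "
from plant import robot
robot.sleep(.5); s=robot.sense(); print(s['t'],s['gripper_force'],s['opening'],abs(s['joint_velocities']).max())
print(robot.close_job())"
```

```text
31.675 78.98551225662231 0.25845633089610076 0.0015763158078883114
the job is handed in; nothing more can be done
None
```

I handed the job in at 31.7 s: the board is fully home in the rack and released, and the spatula is out and held still, its lowest point about 9.6 cm above the trough; the gripper's linkage touched the trough rim lightly (about 8 N) while reaching for the spatula.

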